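# Hold the dryer lid half-turned while its seal beds in

### The job

Fit the bayonet lid on the air-dryer canister: enter its two lugs through the slots in the mouth, press it fully down flush on the rim against the spring inside, and turn it clockwise (seen from above) half-way, until its grip bar points at the two raised ribs on the canister's side, without turning on into the lock. Finish while still gripping the bar and holding the lid pressed flush at that half-turned place, so that the new seal can bed in, and leave the other things on the bench where they are.

Things in the scene. Friction and masses are not known exactly. Their poses are not given: they have to be found in the camera images.
- lid: Black plastic bayonet lid with a metal grip bar, loose, 0.11 to 0.21 kg, upright on the bench on its plug. Origin: centre of the plug's underside; z up, x along the grip bar. From below: plug 64 mm diameter, 16 mm high; flange 92 mm diameter from 16 to 22 mm height; bar on top. Same after half a turn about z.
- lid_bar (a point): Middle of the top face of the lid's grip bar, 46 mm above the lid's origin. The bar is 74 mm long (lid x), 14 mm wide (lid y), from 22 to 46 mm above the origin. Pinch it across its width, fingertips just above the flange; about 45 N grip is enough to turn the lid.
- lid_lug (a point): Outer end of one of the lid's two square lugs (at its +x; the other at -x, beneath the bar's ends): out to 39.5 mm from the axis, 13 mm wide, from 0 to 5 mm above the lid's origin.
- canister: Round aluminium air-dryer canister fixed upright to the bench, 104 mm diameter, rim 120 mm high, on a 105 mm square foot, with brass pipe stubs (45 mm up) out to 75 mm at its +y and -y sides. Origin: centre of its underside; z up. Same after half a turn about z. Flush: the lid's flange lies on the rim, lid origin 104 mm above canister origin.
- canister_mouth (a point): Centre of the canister's open mouth at rim height, 120 mm above its origin. An inward lip leaves a round opening 35 mm in radius. Inside, a steel spring plate meets the lid's plug when the lid is 6 mm above flush, and pushes it up with about 4 N there and 9 N at flush. Lid let go half-way: it rises 4 mm.
- canister_slot (a point): One of two entry slots in the lip (at the canister's +x; the other at -x), at rim height, 42 mm from the axis, 19 mm wide at the narrowest. The lid enters with its bar along the canister's x, either way round, with 3 mm play sideways and about 4 degrees in yaw, and turns only clockwise from above, once pressed 2 mm or more against the spring so that the lugs pass beneath the lip.
- canister_rib (a point): Top of one of two raised upright ribs on the canister's outside, level with the rim, 58 mm from the axis, at -40 degrees about its z (the other at 140), that is 40 degrees clockwise of a slot. Ribs are 8 mm wide, 34 mm tall, out to 63 mm. They mark half-way. The lock lies further: lugs click up into it from about 75 degrees after entry; stop at about 84.
- bolt_jar: Bystander: glass jar with steel cap, 54 mm diameter, 75 mm high. Origin: centre of the underside.
- spare_cap: Bystander: small round black cap with a round knob and no lugs, 62 mm diameter, 30 mm high. Origin: centre of the underside.
- driver: Bystander: screwdriver lying on the bench. Origin near its middle.
- spanner: Bystander: spanner lying on the bench. Origin near its middle.
- tape: Bystander: roll of paper tape lying flat, 96 mm diameter, 25 mm high. Origin: centre of the underside.
- oil: Bystander: white plastic bottle, 60 mm diameter, 150 mm high. Origin: centre of the underside.
- tin: Bystander: tin can, 84 mm diameter, 100 mm high. Origin: centre of the underside.
Not all that is in view belongs to the job. Of the things that look like the canister, take the one that is nearest to the robot's base at the start.

How it is judged:
By the outcome, as a careful person would: the job done as asked, in the order asked, and still so for the second after the job is handed in, while the arm keeps its last pose, push and grip.
It also fails if it takes over 42 s, if anything falls off the work surface, if the arm or the gripper's body presses on something with over 40 N, if the wrist force passes 120 N, or if a joint passes its speed limit or range.

### The arm

A 7-joint arm with a two-finger parallel gripper is mounted at the origin on the work surface. World frame = base frame: x ahead of the robot, y to its left, z up, the work surface at z = 0. Lengths are in m, angles in degrees, forces in N, time in s.
With the tool pointing down it reaches from about 0.35 to 0.775 m from the base axis. Payload 3.1 kg.
Tool frame: the origin (TCP) lies on the centre line of the jaws, within the pads' length; the fingertips stand 17 mm ahead of it and the grasp point (between the pads) lies 2 mm behind it (robot.tip_reach is the distance from the TCP to the fingertips, in m); z points along the fingers, y is the direction in which the jaws open and shut (so a half turn about z gives the same grasp; the last joint's range is limited). The gripper opens to 85 mm and grips with 20 to 120 N. Pads are 22 mm wide; open, the fingers measure 114 mm over their backs; the gripper's body (76 mm by 85 mm) begins 54 mm behind the grasp point. The pads swing forward as they close: fully open they stand 13 mm farther back than shut.
Start: joints at [74.616, 17.813, 0.802, 86.603, -0.252, 75.585, -1.558], TCP at [0.124, -0.536, 0.248] pointing down, gripper open.
Joint ranges: [-154.91, 154.91], [-16.99, 109.72], [-72.82, 74.43], [7.12, 147.25], [-82.49, 262.49], [11.32, 116.49], [-174.64, 174.64]. Speed limits (degrees/s): [159.86, 159.86, 180, 180, 180, 180, 180].

### API

Orientations are given as [roll, pitch, yaw] about the fixed x, y, z axes, in that order (R = Rz(yaw) Ry(pitch) Rx(roll)).
In Python, from station import robot, fingers, vision, workorder, recognise gives the robot as it stands. Calls block until the motion is done:
- robot.move_to(position, orientation): joint-space move of the TCP to a pose.
- robot.line_to(position, orientation=None, velocity=0.15, f_stop=None): straight line of the TCP; orientation=None keeps the orientation; velocity is the mean speed in m/s. With f_stop (N) it stops when the force on the tool has changed by that much, and returns True; else False.
- robot.move_j(angles): joint-space move.
- fingers.gripper_to(opening, force=None): opening from 0.0 (shut) to 1.0 (fully open); force is the grip in N (None keeps the last); returns when the fingers have stopped.
- robot.pause(seconds).
- robot.inverse_kinematics(position, orientation): joint angles nearest the present ones, or None.
- vision.grab_frame(name): name is "scene" or "side" or "wrist"; returns the picture (400x640x3 uint8, red, green, blue); there is no depth.
- vision.calibration(name): a dict with "mtx" (3x3 intrinsics, pixels), "extrinsics" (4x4, takes a point from world to camera coordinates); the wrist camera has in their place "T_tool_cam" (4x4, takes a point from camera to tool coordinates, whose origin is the TCP and whose axes are the flange's). Camera axes: x right, y up, looking along -z (the intrinsics and any distortion apply to the point x, -y, -z); pixel columns grow to the right and rows downward; lengths in m; the calibration is good to about 2 mm. A picture is of the moment at which its call begins: read the wrist's pose just before it. calibration takes no time and is no camera call.
A pose or a line that the arm cannot do raises robot.PlanningError and nothing moves.
- workorder.close_job(): hands the job in, once; it reports no verdict.
Trained networks look in the newest picture that a camera, given by its name, has taken for a name from the list of things; names that differ only in an ending like _2 or _b are one class to them, and where a whole thing is asked for, a point or a joint stands for the part that bears it (a point fixed in the world has none). Each returns a list of dicts, best first, with "p" (0 to 1); they miss things now and then, are a little off and sometimes report something else, mostly with a low value. They report only what shows in the picture. A call takes as long as a camera call. They do not tell look-alikes from the thing itself.
- recognise(label, camera): "rect" ([centre column, centre row, width, height] in pixels, round what is visible of it).
Readings, each from a call of its own:
- robot.current_time_s(): time.
- robot.current_joint_positions(): joint angles.
- robot.current_dq(): joint speeds.
- robot.current_joint_torque(): joint torques, N m.
- robot.current_tool_pos(): TCP position.
- robot.current_eef_rot(): TCP orientation.
- robot.current_contact_force(): force on the tool from outside, world axes, zero at the start.
- robot.current_torque(): the same for the moment, N m.
- robot.current_finger_gap(): opening from 0.0 (shut) to 1.0 (fully open).
Only numpy, scipy, OpenCV 4.12 (cv2) and the standard library are available. Lean on these libraries where they do the work, as an engineer would, in place of code of your own. Each camera call takes 0.05 s, during which the arm holds its last target. There are 200 camera calls.

## Working session

There is one attempt and no reset: what is moved stays moved. The work goes in short steps, each a Python script; the robot and the scene stay as the last script left them, time stands still between calls to the robot, and variables do not carry over. Pictures are saved under pics/ and viewed, about 8 in all and at most 12, crops included, and the job is handed in when it is done.

```bash
mkdir -p pics; ls; cat > h.py <<'E'
import numpy as np, cv2
from station import robot, fingers, vision, workorder, recognise
from scipy.spatial.transform import Rotation as R
def save(im,n): cv2.imwrite('pics/'+n,im[:,:,::-1])
def cam(name,pose=None):
    c=vision.calibration(name); K=np.array(c['mtx'])
    if name=='wrist':
        T=np.eye(4); T[:3,:3]=R.from_euler('xyz',pose[1],degrees=True).as_matrix(); T[:3,3]=pose[0]
        W=T@np.array(c['T_tool_cam'])
    else: W=np.linalg.inv(np.array(c['extrinsics']))
    return K,W,c
def pose(): return (np.array(robot.current_tool_pos()),np.array(robot.current_eef_rot()))
def pix2z(name,uv,z,ps=None):
    K,W,c=cam(name,ps); uv=np.atleast_2d(uv).astype(float)
    d=np.array(c.get('dist',np.zeros(5)),float)
    p=cv2.undistortPoints(uv[:,None],K,d)[:,0]
    r=np.c_[p[:,0],-p[:,1],-np.ones(len(p))]@W[:3,:3].T
    o=W[:3,3]; return o+r*((z-o[2])/r[:,2])[:,None]
def proj(name,P,ps=None):
    K,W,c=cam(name,ps); P=np.atleast_2d(P); d=np.array(c.get('dist',np.zeros(5)),float)
    q=(P-W[:3,3])@W[:3,:3]; q=q*[1,-1,-1]
    return cv2.projectPoints(q,np.zeros(3),np.zeros(3),K,d)[0][:,0]
E
python3 - <<'E'
from h import *
np.set_printoptions(precision=3,suppress=True)
for n in ['scene','side','wrist']:
    ps=pose(); im=vision.grab_frame(n); save(im,n+'0.png')
    c=vision.calibration(n); print(n,{k:np.array(v) if k!='mtx' else np.array(v).round(1) for k,v in c.items()})
    for l in ['lid','canister','spare_cap','tin','oil','tape','bolt_jar','spanner','driver']:
        print(l,[(np.round(d['rect']).astype(int).tolist(),round(d['p'],2)) for d in recognise(l,n) if d['p']>.2])
a=cv2.imread('pics/scene0.png');print(ps)
E
```

```text
pics
scene {'mtx': array([[434.4,   0. , 317.3],
       [  0. , 434.4, 197.5],
       [  0. ,   0. ,   1. ]]), 'extrinsics': array([[ 0.483,  0.876,  0.   , -0.275],
       [-0.517,  0.285,  0.807,  0.202],
       [ 0.706, -0.39 ,  0.591, -1.788],
       [ 0.   ,  0.   ,  0.   ,  1.   ]])}
lid [([350, 208, 25, 20], 0.59)]
canister [([425, 206, 46, 57], 0.83), ([266, 212, 42, 49], 0.61)]
spare_cap [([316, 227, 18, 17], 0.79)]
tin [([184, 247, 37, 45], 0.92), ([386, 232, 25, 28], 0.57)]
oil [([336, 248, 21, 47], 0.62)]
tape [([419, 179, 26, 16], 0.79)]
bolt_jar [([303, 198, 16, 24], 0.76), ([316, 225, 18, 11], 0.72)]
spanner [([386, 231, 26, 26], 0.55), ([351, 209, 30, 15], 0.54)]
driver [([355, 164, 31, 9], 0.75)]
side {'mtx': array([[371.7,   0. , 324. ],
       [  0. , 371.7, 199.6],
       [  0. ,   0. ,   1. ]]), 'extrinsics': array([[-0.716, -0.698,  0.005,  0.402],
       [ 0.445, -0.451,  0.773, -0.322],
       [-0.538,  0.556,  0.634, -0.728],
       [ 0.   ,  0.   ,  0.   ,  1.   ]])}
lid [([291, 243, 37, 31], 0.6), ([301, 357, 70, 18], 0.4)]
canister [([195, 247, 64, 80], 0.65), ([378, 198, 53, 60], 0.63)]
spare_cap [([293, 248, 34, 28], 0.69), ([323, 222, 23, 17], 0.61)]
tin [([423, 158, 32, 40], 0.65)]
oil [([291, 173, 19, 50], 0.56)]
tape [([186, 338, 51, 52], 0.56)]
bolt_jar [([354, 236, 21, 37], 0.88), ([187, 334, 48, 52], 0.28)]
spanner [([242, 229, 35, 42], 0.78)]
driver [([285, 358, 106, 15], 0.9)]
wrist {'mtx': array([[277.8,   0. , 316.3],
       [  0. , 277.8, 198.7],
       [  0. ,   0. ,   1. ]]), 'T_tool_cam': array([[ 0.   ,  0.946,  0.324,  0.085],
       [ 1.   , -0.   ,  0.001, -0.001],
       [ 0.001,  0.324, -0.946, -0.127],
       [ 0.   ,  0.   ,  0.   ,  1.   ]])}
lid []
canister []
spare_cap []
tin []
oil []
tape []
bolt_jar []
spanner []
driver []
(array([ 0.124, -0.536,  0.248]), array([180.   ,   0.001,  12.998]))
```

View pics/scene0.png

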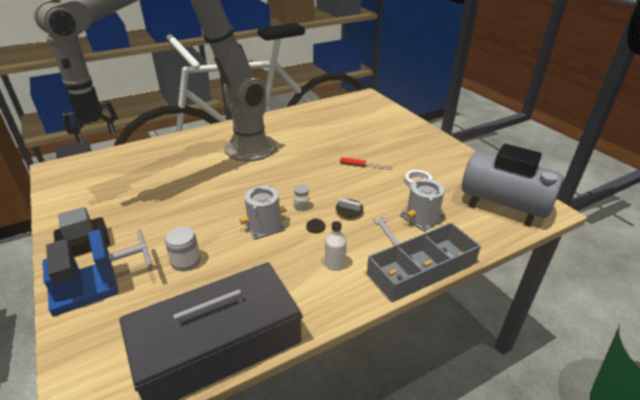

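View pics/side0.png

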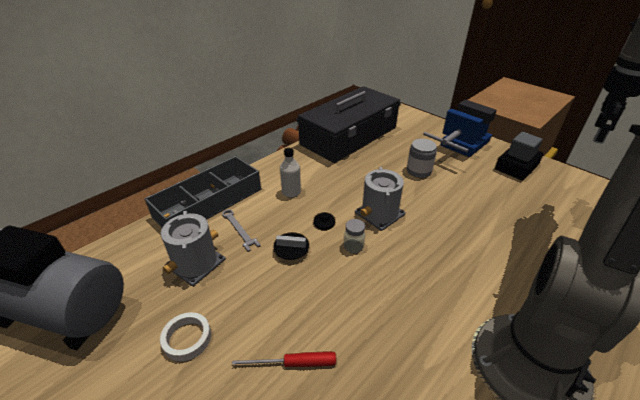

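The scene view shows two canisters, at (265,212) and (425,206); in the side view they are at (380,198) and (193,247). The lid with its bar is at scene (350,208) and side (291,246). The small cap without a bar, at scene (316,226), is the look-alike for the lid. Next I compute positions and crop in close.

```bash
python3 - <<'E'
from h import *
np.set_printoptions(precision=3,suppress=True)
def tri(a,b):
    A=[];B=[]
    for n,u in(('scene',a),('side',b)):
        p0=pix2z(n,u,0.)[0];p1=pix2z(n,u,.3)[0];d=(p1-p0)/np.linalg.norm(p1-p0);M=np.eye(3)-np.outer(d,d);A.append(M);B.append(M@p0)
    X=np.linalg.solve(sum(A),sum(B)); return X,[np.linalg.norm(A[i]@X-B[i]) for i in (0,1)]
for k,a,b in [('canA mouth',(263,194),(383,182)),('canB mouth',(426,187),(188,229)),('lid bar',(350,205),(291,241)),('spare',(316,226),(324,221)),('oil top',(336,227),(289,153)),('jar',(302,190),(355,227)),('tin',(181,234),(424,147)),('tape',(418,179),(186,337)),('driver',(355,163),(285,360)),('spanner',(387,231),(241,229))]:
    X,e=tri(a,b); print(k,X,np.round(e,3),'r',np.hypot(*X[:2]).round(3))
tiles=[]
for f,(u,v) in (('scene',(263,205)),('scene',(350,208)),('scene',(425,203)),('side',(381,195)),('side',(291,246)),('side',(193,245))):
    im=cv2.imread(f'pics/{f}0.png'); tiles.append(cv2.resize(im[v-32:v+32,u-32:u+32],(260,260),interpolation=cv2.INTER_CUBIC))
cv2.imwrite('pics/crop.png',np.vstack([np.hstack(tiles[:3]),np.hstack(tiles[3:])]))
E
```

```text
canA mouth [ 0.48 -0.14  0.12] [0. 0.] r 0.499
canB mouth [0.689 0.318 0.119] [0.002 0.002] r 0.759
lid bar [0.558 0.126 0.033] [0.002 0.002] r 0.572
spare [ 0.571 -0.007  0.007] [0.001 0.001] r 0.571
oil top [ 0.74  -0.038  0.14 ] [0.001 0.001] r 0.741
jar [0.453 0.004 0.07 ] [0.002 0.002] r 0.453
tin [ 0.517 -0.404  0.098] [0.001 0.001] r 0.656
tape [0.523 0.443 0.013] [0.001 0.001] r 0.686
driver [0.331 0.318 0.014] [0.019 0.019] r 0.459
spanner [0.704 0.174 0.011] [0.001 0.001] r 0.725
```

View pics/crop.png

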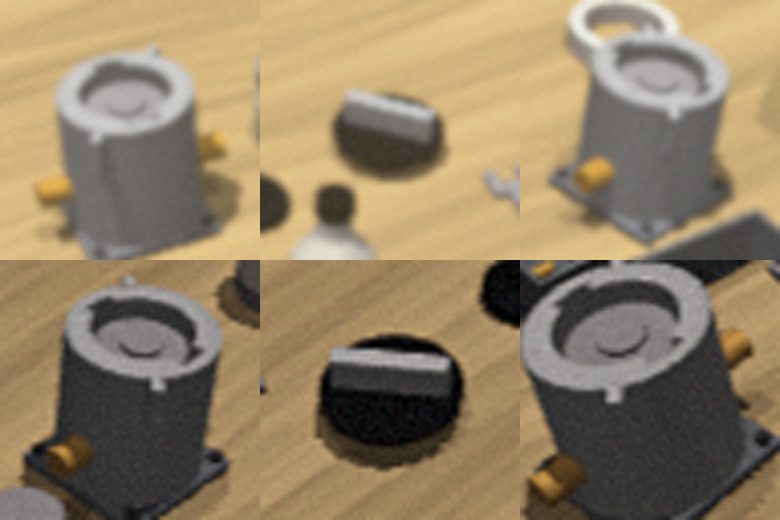

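Left column: canister A, the nearer one (r = 0.50 m, mouth height 0.120, as specified), with ribs, slots and brass stubs visible. Middle column: the lid with its bar at (0.558, 0.126). Candidates were canister B (r = 0.76) and the small spare cap, which has no bar; I choose canister A and the barred lid. Now a close look from the wrist at both.

```bash
python3 - <<'E'
from h import *
np.set_printoptions(precision=3,suppress=True)
import json
out={}
for n,p in (('can',[.46,-.14,.30]),('lid',[.545,.126,.21])):
    robot.move_to(p,[180,0,13 if n=='can' else 13]); robot.pause(.2)
    ps=pose(); im=vision.grab_frame('wrist'); save(im,f'w_{n}.png'); out[n]=[x.tolist() for x in ps]
    print(n,ps,robot.current_time_s(),robot.current_joint_positions())
    for l in (['canister_mouth','canister_slot','canister_rib'] if n=='can' else ['lid','lid_bar','lid_lug']):
        for d in recognise(l,'wrist'):
            print(l,np.round(d['rect'],1),round(d['p'],2), pix2z('wrist',d['rect'][:2],.12 if n=='can' else .046,ps)[0])
json.dump(out,open('poses.json','w'))
a=cv2.imread('pics/w_can.png');b=cv2.imread('pics/w_lid.png')
cv2.imwrite('pics/w1.png',np.vstack([a[:,:],b])[:, :] if 0 else cv2.resize(np.hstack([a[:,120:520],b[:,120:520]]),(800,400)))
E
```

```text
can (array([ 0.46 , -0.141,  0.3  ]), array([-179.996,    0.02 ,   12.889])) 3.6417 [ 37.474   9.876 -26.268  90.522   4.415  80.647 -66.263]
canister_mouth [325.2 155.1 108.4 100.7] 0.77 [ 0.492 -0.143  0.12 ]
canister_slot [324.4 152.6 111.5 105.6] 0.75 [ 0.494 -0.141  0.12 ]
canister_rib [325.  155.6 108.6 102.6] 0.64 [ 0.491 -0.142  0.12 ]
lid (array([0.546, 0.124, 0.21 ]), array([179.933,  -0.047,  12.802])) 5.1667 [  11.421   24.228  -36.231   87.631   14.756   72.93  -103.897]
lid [315.1 169.7  79.1  74.2] 0.82 [0.563 0.13  0.046]
lid_bar [315.6 167.3  81.1  77.6] 0.58 [0.566 0.13  0.046]
lid_lug [314.9 167.4  82.2  79.7] 0.94 [0.565 0.131 0.046]
```

View pics/w1.png

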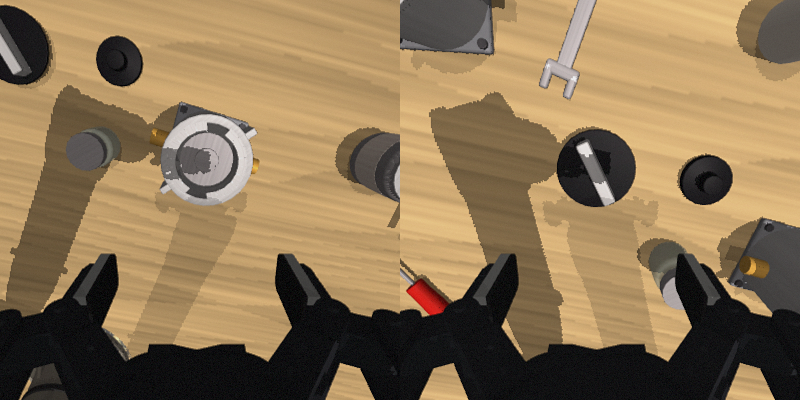

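Left: canister with the rim centre near (207,159), ribs at (250,131) and (166,188), slots top and bottom. Right: lid with a pale bar from (582,143) to (608,203). I rectify both into metric top views at the known heights to measure them.

```bash
cat >> h.py <<'E'
def topview(im,ps,c,z,half=.07,px=.00035,cam='wrist'):
    n=int(2*half/px); g=(np.arange(n)-n/2+.5)*px
    X,Y=np.meshgrid(c[0]+g,c[1]-g)   # right = +x, up = +y
    uv=proj(cam,np.c_[X.ravel(),Y.ravel(),np.full(X.size,z)],ps).astype(np.float32).reshape(n,n,2)
    return cv2.remap(im,uv[...,0],uv[...,1],cv2.INTER_CUBIC)
E
python3 - <<'E'
from h import *
import json
P=json.load(open('poses.json'));t=[]
for n,c,z in (('can',(.492,-.142),.12),('lid',(.565,.130),.046)):
    im=cv2.imread(f'pics/w_{n}.png'); v=topview(im,P[n],c,z); cv2.imwrite(f'pics/tv_{n}.png',v)
    v=v.copy()
    for i in range(0,400,57): 
        cv2.line(v,(i,0),(i,6),(0,0,255),1);cv2.line(v,(0,i),(6,i),(0,0,255),1)
    t.append(v)
im=cv2.imread('pics/tv_lid.png');g=cv2.cvtColor(im,6)
hsv=cv2.cvtColor(im,cv2.COLOR_BGR2HSV)
m=((g>75)&(hsv[...,1]<60)).astype(np.uint8)
k,l,s,c=cv2.connectedComponentsWithStats(m)
for i in range(1,k):
    if s[i,4]>300: print(s[i],c[i],cv2.minAreaRect(np.argwhere(l==i)[:,::-1].astype(np.float32)))
cv2.imwrite('pics/tv.png',np.hstack(t))
E
```

```text
[376  63  24  27 531] [388.76082863  75.28813559] ((387.5, 76.0), (26.0, 23.0), 90.0)
[  86  128  192  155 8606] [179.84661864 205.09830351] ((181.42562866210938, 205.10284423828125), (44.438743591308594, 215.12759399414062), 52.57295227050781)
```

View pics/tv.png

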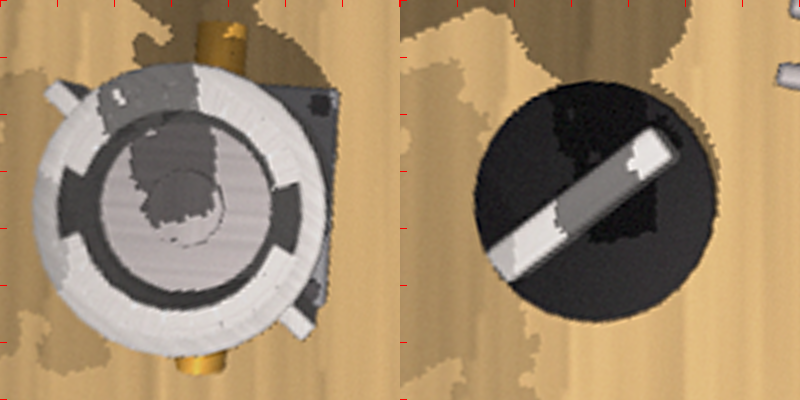

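Canister: rim centre at (180.5,209.5), slots at (75,206) and (285,218), ribs at (62,95) and (298,325). That gives (0.485, -0.1455) with x axis at about -4°, and the ribs and slots agree. Lid bar: (0.5587, 0.128) at 37.4°, length 75 mm as it should be. Next I take repeat views at the working yaws and at equal relative heights, so camera bias cancels.

```bash
python3 - <<'E'
from h import *
np.set_printoptions(precision=4,suppress=True)
print('tip',robot.tip_reach)
t=[]
for n,c,z,yaw in (('can',(.4855,-.1455),.12,-4),('lid',(.5587,.128),.046,37.4)):
    robot.move_to([*c,z+.14],[180,0,yaw]); robot.pause(.25)
    ps=pose(); im=vision.grab_frame('wrist'); save(im,f'w2_{n}.png')
    print(n,ps,robot.current_time_s(),robot.current_joint_positions()[6])
    v=topview(im[:,:,::-1].copy(),ps,c,z); cv2.imwrite(f'pics/tv2_{n}.png',v); t.append(v.copy())
im=t[1];g=cv2.cvtColor(im,6);hsv=cv2.cvtColor(im,cv2.COLOR_BGR2HSV)
m=((g>75)&(hsv[...,1]<60)).astype(np.uint8)
k,l,s,c=cv2.connectedComponentsWithStats(m)
for i in range(1,k):
    if s[i,4]>2000: 
        r=cv2.minAreaRect(np.argwhere(l==i)[:,::-1].astype(np.float32)); print(s[i],c[i],r, .5587+(r[0][0]-199.5)*.00035,.128-(r[0][1]-199.5)*.00035)
        cv2.polylines(t[1],[cv2.boxPoints(r).astype(int)],True,(0,0,255),1)
# overlay predicted canister, -4 deg
a=np.radians(-4.);cc=(200,200)
for rr in (52,35): cv2.circle(t[0],cc,int(rr/.35),(0,0,255),1)
for d in (0,180,-40,140):
    for r0,r1 in ((33,66),):
        u=np.array([np.cos(a+np.radians(d)),-np.sin(a+np.radians(d))]); cv2.line(t[0],tuple((cc+u*r0/.35).astype(int)),tuple((cc+u*r1/.35).astype(int)),(0,0,255),1)
cv2.imwrite('pics/tv2.png',np.hstack(t))
E
```

```text
tip 0.017
can (array([ 0.4859, -0.1439,  0.2598]), array([-179.9624,    0.0167,   -3.8261])) 6.7083 -86.40229685639667
lid (array([0.5592, 0.1262, 0.1864]), array([179.9325,  -0.0077,  37.223 ])) 8.1333 -83.49957942312255
[ 105  118  187  158 8221] [197.2317 198.2996] ((199.97828674316406, 196.28518676757812), (40.04648208618164, 217.4053955078125), 52.72182846069336) 0.5588674003601074 0.12912518463134767
```

View pics/tv2.png

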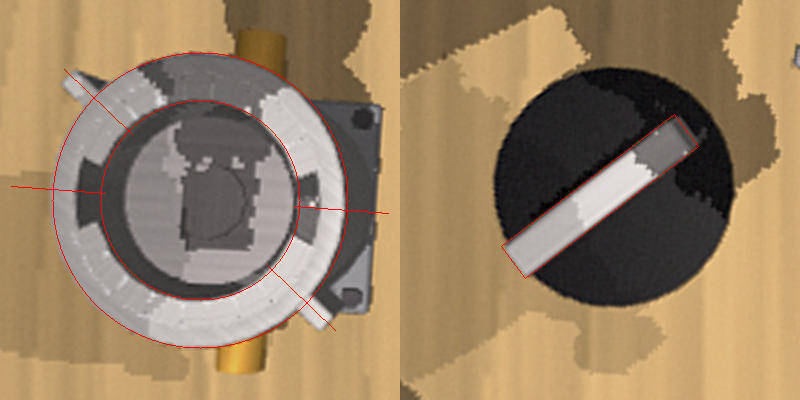

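The rim overlay fits: canister centre (0.485, -0.1455), slots at -3.6°, ribs at (76,86) and (318,318), i.e. -43.8°. The bar box is centred at about (199,197), giving (0.5585, 0.1288) at 37.3°. The arm settles 1–2 mm off its target, so I servo on the pose readout. Grasping now.

```bash
cat >> h.py <<'E'
def servo(p,rot,v=.1,n=2,tol=.0006):
    """line to p, then re-command with the measured offset (x,y,yaw)"""
    p=np.array(p,float);c=p.copy();r=np.array(rot,float)
    robot.line_to(c.tolist(),r.tolist(),velocity=v)
    for _ in range(n):
        robot.pause(.15);q,e=pose();d=p-q;dy=(rot[2]-e[2]+180)%360-180
        if np.abs(d[:2]).max()<tol and abs(dy)<.3: break
        c=c+d;r[2]+=dy; robot.line_to(c.tolist(),r.tolist(),velocity=.03)
    q,e=pose(); return c,r,q,e
E
python3 - <<'E'
from h import *
np.set_printoptions(precision=4,suppress=True)
print(servo([.5585,.1288,.09],[180,0,37.3],v=.15,n=3))
c,r,q,e=servo([.5585,.1288,.0425],[180,0,37.3],v=.1,n=2); print(c,r,q,e,robot.current_time_s(),robot.current_contact_force())
fingers.gripper_to(0.0,60); print(robot.current_finger_gap(),pose(),robot.current_contact_force())
p,_=pose(); robot.line_to([*p[:2],.2],velocity=.15); robot.pause(.2)
print(robot.current_finger_gap(),pose(),robot.current_contact_force(),robot.current_time_s())
save(vision.grab_frame('wrist'),'held.png')
E
```

```text
(array([0.5584, 0.1288, 0.0899]), array([180.    ,   0.    ,  37.3021]), array([0.5584, 0.1288, 0.0899]), array([-179.9981,    0.0017,   37.3029]))
[0.5584 0.1288 0.0424] [180.       0.      37.3054] [0.5586 0.1289 0.0425] [179.998   -0.015   37.3043] 11.3 [-0.3406 -0.2527  1.0675]
0.14852627287479186 (array([0.5586, 0.1289, 0.0425]), array([179.9914,  -0.0219,  37.3046])) [-0.3124 -0.391  -0.2734]
0.14768418784430765 (array([0.5581, 0.1287, 0.1991]), array([-179.95  ,    0.0928,   37.3085])) [-0.271  -0.4547 -1.0026] 13.3583
```

View pics/held.png

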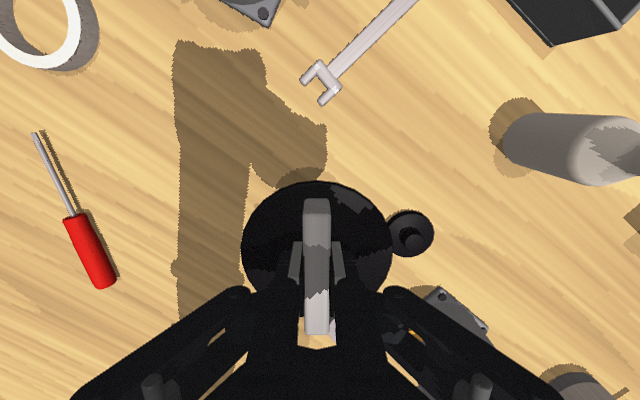

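The bar is held square in the jaws. I check the along-bar offset by projection, then carry the lid over the canister.

```bash
python3 - <<'E'
from h import *
np.set_printoptions(precision=4,suppress=True)
K,W,c=cam('wrist',([0,0,0],[0,0,0]))  # tool frame as world
for x in (.037,-.037): print(x,proj('wrist',[x,0,-.0035],([0,0,0],[0,0,0]))[0])
c,r,q,e=servo([.485,-.1455,.20],[180,0,-3.7],v=.2,n=3,tol=.0004); print(q,e,robot.current_time_s())
save(vision.grab_frame('wrist'),'over.png'); F0=robot.current_contact_force(); print(F0)
d=c-q; rr=r.tolist()
q,e=pose()
hit=robot.line_to([c[0],c[1],.168],rr,velocity=.08,f_stop=6); robot.pause(.15)
print(hit,pose(),robot.current_contact_force(),robot.current_time_s(),robot.current_finger_gap(),robot.current_joint_positions())
save(vision.grab_frame('side'),'s2.png')
a=cv2.imread('pics/over.png');b=cv2.imread('pics/s2.png')
cv2.imwrite('pics/ov.png',np.hstack([a[50:350,120:520],cv2.resize(b[130:280,280:480],(400,300))]))
E
```

```text
0.037 [316.8991 210.6659]
-0.037 [316.8021 333.5711]
[ 0.485  -0.1455  0.2   ] [179.9968  -0.0012  -3.6973] 15.925
[ 0.3352  0.5478 -0.3283]
False (array([ 0.4856, -0.1456,  0.1687]), array([179.9807,  -0.0808,  -3.6959])) [-0.1105 -0.6642 -0.9647] 16.675 0.1492181531837213 [ 40.1394  19.2098 -31.971   99.4285  11.146   64.4485 -88.9149]
```

View pics/ov.png

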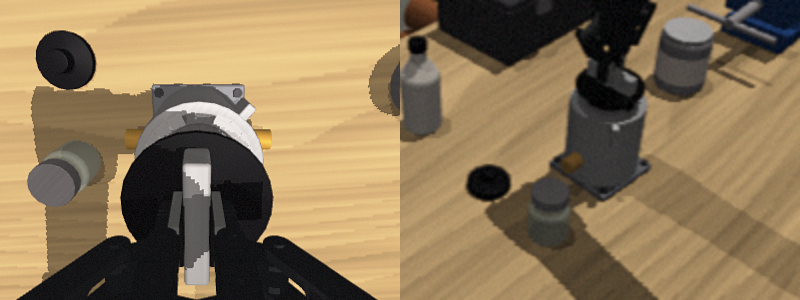

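Predicted bar ends at rows 211 and 334 against about 213 and 333 seen, so the lid is centred within 1 mm. It hovers just above the mouth, bar along the slots. Entering now.

```bash
python3 - <<'E'
from h import *
np.set_printoptions(precision=4,suppress=True)
F0=np.array(robot.current_contact_force())
rr=[180,0,-3.7]
hit=robot.line_to([.485,-.1455,.155],rr,velocity=.04,f_stop=8); robot.pause(.15)
p,e=pose();print(hit,p,e,np.array(robot.current_contact_force())-F0,robot.current_torque())
if not hit:
    hit=robot.line_to([.485,-.1455,.1455],rr,velocity=.03,f_stop=25); robot.pause(.15)
    p,e=pose();print(hit,p,e,np.array(robot.current_contact_force())-F0,robot.current_torque())
print(robot.current_finger_gap(),robot.current_time_s())
E
```

```text
False [ 0.4851 -0.1455  0.1551] [179.9976  -0.0099  -3.6958] [0.4422 0.0813 0.3287] [ 0.008   0.0072 -0.029 ]
False [ 0.4858 -0.1456  0.1467] [179.9554  -0.1081  -3.701 ] [-0.4418  0.0754  7.8688] [0.039  0.4193 0.0147]
0.15156711802805006 17.9667
```

The lugs went in with no lip contact, and the spring force shows (8 N). I press on to the rim.

```bash
python3 - <<'E'
from h import *
np.set_printoptions(precision=4,suppress=True)
for z in (.1445,.1425,.1405):
    hit=robot.line_to([.485,-.1455,z],[180,0,-3.7],velocity=.02,f_stop=25); robot.pause(.2)
    p,e=pose();print(z,hit,p,e,np.array(robot.current_contact_force()),robot.current_torque(),robot.current_finger_gap())
    if hit or robot.current_contact_force()[2]>22: break
print(robot.current_time_s())
E
```

```text
0.1445 False [ 0.4858 -0.1457  0.1465] [179.9346  -0.1172  -3.7087] [-3.5276 -1.0746 10.8763] [0.1934 0.7233 0.0248] 0.14968312351635937
0.1425 False [ 0.4859 -0.1456  0.1464] [179.872   -0.13    -3.7111] [-7.3     0.6044 20.9   ] [0.3859 1.6047 0.0385] 0.14906936861771922
0.1405 False [ 0.4858 -0.1457  0.1464] [179.8112  -0.1376  -3.7189] [-11.1584   2.4137  33.1044] [ 0.5662  2.5132 -0.0248] 0.1465985816358944
19.3167
```

Flush is confirmed: the tool stops at z = 0.1464 (expected 0.1465) while the force rises. I ease the push to about 20 N and turn clockwise in steps.

```bash
python3 - <<'E'
from h import *
np.set_printoptions(precision=4,suppress=True)
fingers.gripper_to(0.0,70)
for y in (-3.7,-10,-18,-26,-34,-40,-43.7):
    robot.line_to([.4855,-.1455,.1425],[180,0,y],velocity=.03); robot.pause(.1)
    p,e=pose();print(y,p,e,np.array(robot.current_contact_force()),robot.current_torque()[2],robot.current_finger_gap())
print(robot.current_time_s(),robot.current_joint_positions())
im=vision.grab_frame('wrist');save(im,'t1.png');save(vision.grab_frame('side'),'t1s.png');ps=pose()
v=topview(im[:,:,::-1].copy(),ps,(.4855,-.1455),.12); w=topview(im[:,:,::-1].copy(),ps,(.4855,-.1455),.15)
cv2.imwrite('pics/t1v.png',np.hstack([v,cv2.resize(cv2.imread('pics/t1s.png')[140:240,330:430],(400,400),interpolation=cv2.INTER_CUBIC)]))
E
```

```text
-3.7 [ 0.486  -0.1457  0.1464] [179.863   -0.0878  -3.7097] [-7.2317  0.8053 22.8249] 0.01446434207141636 0.14678295882635087
-10 [ 0.4873 -0.1459  0.1465] [179.9038  -0.2752 -10.0702] [-4.9148  1.2679 19.6863] -0.2585251575746138 0.14900766535391372
-18 [ 0.4881 -0.1462  0.1465] [179.9606  -0.3885 -18.0702] [-2.9233  0.3325 17.9256] -0.21981310450289238 0.14554312861132995
-26 [ 0.4885 -0.1466  0.1464] [-179.9865   -0.4495  -26.0677] [-2.3038 -0.7036 16.0618] -0.15368382960680163 0.14572856932041434
-34 [ 0.4884 -0.1469  0.1465] [-179.9411   -0.4518  -34.0948] [-1.3466 -1.1912 16.2081] -0.23793355340625102 0.145482720539454
-40 [ 0.4881 -0.1471  0.1464] [-179.9152   -0.4248  -40.1059] [-2.6101 -1.7351 16.6691] -0.21147483796314842 0.14809147524814423
-43.7 [ 0.488  -0.1471  0.1465] [-179.9063   -0.4137  -43.7807] [-2.2882 -0.7764 16.3107] -0.10434640996897179 0.1472359298528129
22.125 [  33.6916   19.4191  -23.7471  101.2184    8.9884   60.7973 -126.9821]
```

View pics/t1v.png

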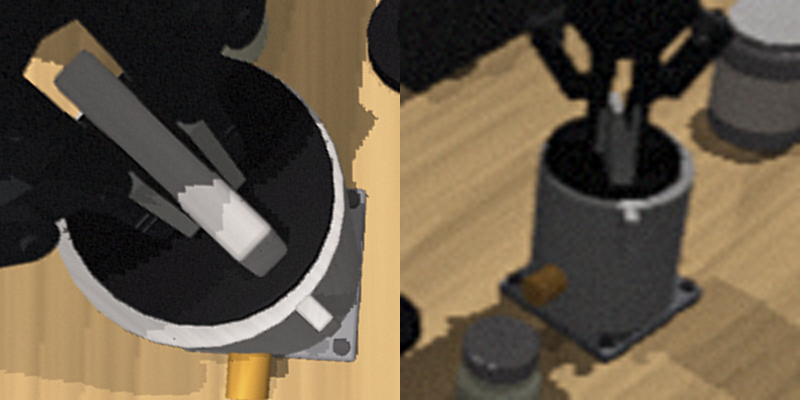

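The view shows the flange lying on the rim and the bar (75,65)→(265,255) pointing at the rib (316,315), both at about -44°. Last, I add a little push margin, re-centre slightly, verify the pose holds, and hand in.

```bash
python3 - <<'E'
from h import *
np.set_printoptions(precision=4,suppress=True)
robot.line_to([.4845,-.1450,.1413],[180,0,-43.8],velocity=.02)
for _ in range(3):
    robot.pause(.5);p,e=pose();F=np.array(robot.current_contact_force());print(p,e,F,robot.current_finger_gap(),robot.current_time_s())
ok=abs(p[2]-.1464)<.0006 and 14<F[2]<35 and abs(e[2]+43.8)<1
print(ok)
if ok: workorder.close_job()
E
```

```text
[ 0.488  -0.1471  0.1464] [-179.8624   -0.5606  -43.8749] [-2.0851 -1.4362 20.9825] 0.14754239711922812 22.975
[ 0.488  -0.1471  0.1464] [-179.8631   -0.5586  -43.8778] [-2.7725 -1.8132 21.5446] 0.1460618394147548 23.475
[ 0.488  -0.1471  0.1464] [-179.8634   -0.5604  -43.8786] [-2.2372 -1.9934 21.43  ] 0.14727299442616915 23.975
True
the job is handed in; nothing more can be done
```

I fitted the lid on the nearer canister, pressed it flush, turned it clockwise half-way to the ribs, and handed the job in at about 24 s. The gripper was still holding the bar and pressing.

- **Flush:** the tool stopped at z = 0.1464 m (0.1465 expected) and stayed there, pushing with a steady 21 N or so against a spring of about 9 N.
- **Half-turn:** the final yaw was -43.9°. I had measured the ribs at about -44°, with estimates from -43.8° to -44.7°, so the lid is well short of the lock at 75° after entry.
- **Not perfect:** the tool sits about 3 mm in x and 1.6 mm in y from the canister centre I measured, and is tilted about 0.6°. The final re-centring command did not shift it.
- **Other things on the bench:** I touched none of them on purpose. I did not compare their positions in a picture at the end.

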